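# Clamp a mounted specimen with the recessed thumbwheel

### The job

Stand the small round specimen mount upright in the clamp, between the V-shaped stop and the sprung pad, and let go of it. Then roll the recessed thumbwheel with a fingertip, pressing only gently (feel for its rim; under about 15 N), until the jaw has pushed the mount home into the V and its sprung pad is pressed about half-way in. Move the jaw only by the thumbwheel, do not crush the mount, and leave the other things where they are.

Things in the scene. Friction and masses are not known exactly. Their poses are not given: they have to be found in the camera images.
- clamp: specimen clamp, fixed: white plate 110 (x) x 230 (y) x 16 mm high, origin at the centre of its underside, z up. Along y, in mm: grey wheel housing (y -115 to -35, 60 wide, top 36 above the bench) with the thumbwheel; sliding jaw with sprung black pad; nest; fixed aluminium V stop (y 74 to 113, 42 wide, top 36 above the bench), its 120 degree V opening to -y. Plate free on both x sides of the nest
- nest (a point): the point of the clamp where the centre of the round mount lies when it stands on the plate fully home in the V: clamp frame (0, 65, 29) mm, axes as the clamp
- slot_top (a point): centre of the wheel slot, level with the housing's top: clamp frame (0, -75, 36) mm, axes as the clamp. Above it stands the rim of the thumbwheel: radius 18 mm, 10 mm wide, axis along the clamp's x, ridged steel of good friction, rigidly held. How far the rim stands out differs from clamp to clamp, 4 to 10 mm, and it runs 0.8 mm out of true, so feel for it. Slot 14 (x) x 36 (y) mm
- wheel (a joint): turn of the thumbwheel in rad, 0 to 4.5 (0: jaw fully open). Grows as the rim's top is rolled towards the clamp's +y (towards the nest): 18 mm of rim per rad; the jaw advances 4 mm per rad. It stays where it is left; about 2 N along the rim turns it when free, about 3 N with the pad half-way in
- pad (a joint): how far the sprung pad is pressed into the jaw, in m: 0 free, 0.006 at its stop; 0.6 N to start and 1.2 N per mm
- jaw (a joint): advance of the aluminium jaw block to the clamp's +y, in m, 0 (fully open) to 0.018. The jaw is 32 mm wide (x), y 0 to 26 mm when fully open, its top 39 to 44 mm above the bench; it carries the sprung black pad (22 mm wide, 16 mm high), whose front face is at clamp y 38 mm + this value while free: 6 to 11.5 mm short of a mount that is home in the V at the start
- specimen_center (a point): centre of the small round specimen mount to be clamped: a black upright cylinder of 30 mm diameter and 26 mm height, 30 to 65 g, with a bright steel disc in its top; z along its axis. It stands on the grey tray among the two other mounts
- tray: flat grey plate 80 (x) x 210 (y) x 6 mm, fixed, origin at the centre of its underside; three mounts stand along its y axis 65 mm apart, in any order
- wide_mount: another round mount, wider and lower: 42 mm diameter, 18 mm high; origin under its centre; leave alone
- square_mount: a square mount 30 x 30 x 22 mm; origin under its centre; leave alone
- dish: shallow glass dish, 80 mm across, 16 mm high; leave alone
- slide_box: white slide box with blue lid, 50 x 85 x 30 mm; leave alone
- dropper_bottle: small amber bottle, 30 mm diameter, 70 mm high; leave alone
- tweezers: steel tweezers lying on the bench, 125 mm long; leave alone

How it is judged (in metres and radians):
On the way, in this order (a step that is already met when the one before it is completed fails the run):
1. the round mount stands upright and released in the nest, the sprung pad not yet pressed (horizontal distance between specimen_center and nest below 0.013 m and z of specimen_center in the frame of clamp below 0.032 m and angle between specimen_center's own z axis and vertical below 0.1 rad and contact force between the fingers and specimen below 0.05 N and value of joint pad below 0.0008 m), for 0.2 s.
2. the mount is pushed home into the V and the sprung pad is pressed about half-way in (horizontal distance between specimen_center and nest below 0.003 m and value of joint pad between 0.0016 and 0.0046 m), for 0.2 s.
At the end, for the whole second after the job is handed in: the round mount stands upright on the clamp's plate (tilt under 0.1 rad), at rest and home in the V (within 3 mm), held by the sprung pad, which is pressed in 1.6 to 4.6 mm of its 6 mm (all of step 2 and z of specimen_center in the frame of clamp below 0.032 m and angle between specimen_center's own z axis and vertical below 0.1 rad and linear speed of specimen below 0.01 m/s); the robot touches nothing.
It fails at once if the thumbwheel is pressed with more than 16 N (contact force between any of the arm, the fingers and wheel above 16 N).
It fails at once if the robot pushes the jaw or its pad itself (over 4 N) (contact force between any of the fingers, the arm and jaw above 4 N or contact force between the fingers and pad above 4 N).
It fails at once if the mount is crushed: the pad presses it with over 15 N (contact force between pad and specimen above 15 N).
It fails at once if a bystander is moved more than 15 mm (distance of any of wide_mount, square_mount, dish, slide_box, dropper_bottle, tweezers from where it was at the start of the episode above 0.015 m).
It also fails if it takes over 67 s, if anything falls off the work surface, if the arm or the gripper's body presses on something with over 40 N, if the wrist force passes 120 N, or if a joint passes its speed limit or range.

### The arm

A 6-joint arm with a two-finger parallel gripper is mounted at the origin on the work surface. World frame = base frame: x ahead of the robot, y to its left, z up, the work surface at z = 0. Lengths are in m, angles in degrees, forces in N, time in s.
With the tool pointing down it reaches from about 0.375 to 0.9 m from the base axis. Payload 3.1 kg.
Tool frame: the origin (TCP) lies on the centre line of the jaws, within the pads' length; the fingertips stand 22 mm ahead of it and the grasp point (between the pads) lies 3 mm ahead of it; y points along the fingers, z is the direction in which the jaws open and shut, and the axes are right-handed (so a half turn about y gives the same grasp; the last joint's range is limited). The gripper opens to 87 mm and grips with 3 to 60 N. Pads are 19 mm wide; open, the fingers measure 117 mm over their backs; the gripper's body (75 mm by 190 mm) begins 51 mm behind the grasp point.
Start: joints at [-78.295, 30.224, 82.088, -0, 67.689, -10.227], TCP at [0.233, -0.58, 0.245] pointing down, gripper open.
Joint ranges: [-176.69, 176.69], [-43.24, 126.21], [12.49, 139.97], [-82, 262], [0, 151.66], [-163.58, 163.58]. Speed limits (degrees/s): [159.86, 159.86, 180, 180, 180, 180].

### API

Orientations are given as a 3x3 rotation matrix whose columns are the frame's x, y, z axes.
In Python, from rig import bot gives the robot as it stands.
- The arm moves only by the tool jog_arm, never from a script. Its argument "motion" is one flat list of numbers, 6 for each row, row after row: the shift along the tool's x, y, z in mm, then the turn, a rotation vector about the tool's x, y, z in degrees. A call has 1 to 20 rows; each row is the pose to reach, as a shift and turn from the pose commanded when the call began, along the tool's axes at that moment; what a row does not reach only later rows make up. A row lasts 1/8 s, in which the tool goes at most 62.5 mm and 10.7 degrees, less where a joint would pass 70% of its speed; a pose out of reach is approached as far as the arm can. A call with a gripper value outside its range is refused whole. "gripper" is the opening, from 0 (shut) to 1 (fully open), set as the call begins (left out, the last holds). The fingers move at their own pace and stop on an object; the grip force is fixed at half the most. Time passes only in rows, so rows that repeat a pose let the fingers close. It gives the time, the measured TCP pose, the force and the opening at its end, in the units of the state.
- bot.read_state(): the state, without advancing time (a new reading comes with each control period).
- bot.capture(name): name is "scene" or "side" or "wrist"; returns (picture, depth): 384x512x3 uint8, red, green, blue; 384x512 float32, m along the optical axis (not along the pixel's ray), 0 where there is no reading.
- bot.get_calibration(name): a dict with "mtx" (3x3 intrinsics, pixels), "k1" (the pictures are not rectified: a ray, as slopes to the right and down, at radius r is drawn at 1 + k1 r^2 times it, then the intrinsics apply), "pose" (4x4, takes a point from camera to world coordinates); the wrist camera has in their place "hand_eye" (4x4, takes a point from camera to tool coordinates, whose origin is the TCP and whose axes are the tool frame's). Camera axes: x right, y up, looking along -z (the intrinsics and any distortion apply to the point x, -y, -z); pixel columns grow to the right and rows downward; lengths in m; the calibration is good to about 2 mm. A picture is of the moment at which its call begins: read the wrist's pose just before it. get_calibration takes no time and is no camera call.
- bot.hand_in(): hands the job in, once; it reports no verdict.
The state is a dict: "time_s": time; "joint_positions": joint angles; "qvel": joint speeds; "tau": joint torques, N m; "position": TCP position; "tcp_rot": TCP orientation; "force": force on the tool from outside, world axes, zero at the start; "moment": the same for the moment, N m; "opening": opening from 0.0 (shut) to 1.0 (fully open).
Only numpy, scipy, OpenCV 4.12 (cv2) and the standard library are available. Lean on these libraries where they do the work, as an engineer would, in place of code of your own. Each camera call takes 0.05 s, during which the arm holds its last target.

## Working session

There is one attempt and no reset: what is moved stays moved. The work goes in short steps, Python scripts to look and compute and a tool call to move; the robot and the scene stay as the last step left them, time stands still between calls to the robot, and variables do not carry over. Pictures are saved under pics/ and viewed, and the job is handed in when it is done.

Besides the shell and the picture viewer there is one more tool, called after "Emit:" by a JSON object that holds its "name" and its "arguments", one argument or row to a line. jog_arm: Moves the arm, as the interface text tells. Its arguments: {"type":"object","properties":{"motion":{"type":"array","items":{"type":"number"}},"gripper":{"type":"number"}},"required":["motion"]}

```bash
ls; mkdir -p pics; cat > h.py <<'E'
import numpy as np, cv2
from rig import bot
def cam(n, st=None):
    c=bot.get_calibration(n)
    if 'pose' in c: T=np.array(c['pose'])
    else:
        st=st or bot.read_state()
        W=np.eye(4);W[:3,:3]=np.array(st['tcp_rot']);W[:3,3]=st['position'];T=W@np.array(c['hand_eye'])
    return np.array(c['mtx']),float(c['k1']),T
def ray(C,u,v):
    K,k1,T=C
    p=cv2.undistortPoints(np.array([[[u,v]]],float),K,np.array([k1,0,0,0,0.]))[0,0]
    return T[:3,3],T[:3,:3]@np.array([p[0],-p[1],-1.])
def onplane(C,u,v,z):
    o,d=ray(C,u,v);return o+d*(z-o[2])/d[2]
def pts(C,depth):
    K,k1,T=C;h,w=depth.shape
    g=np.stack(np.meshgrid(np.arange(w),np.arange(h)),-1).reshape(-1,1,2).astype(float)
    p=cv2.undistortPoints(g,K,np.array([k1,0,0,0,0.]))[:,0].reshape(h,w,2)
    P=np.stack([p[...,0]*depth,-p[...,1]*depth,-depth],-1)
    return P@T[:3,:3].T+T[:3,3]
def proj(C,X):
    K,k1,T=C;q=T[:3,:3].T@(np.array(X)-T[:3,3]);q=np.array([q[0]/-q[2],-q[1]/-q[2]])
    q=q*(1+k1*(q@q));return K[0,0]*q[0]+K[0,2],K[1,1]*q[1]+K[1,2]
E
python3 - <<'E'
from h import *
s=bot.read_state();print(s)
for n in['scene','side','wrist']:
    C=cam(n,s);im,d=bot.capture(n);np.savez('pics/%s0.npz'%n,im=im,d=d,K=C[0],k=C[1],T=C[2]);cv2.imwrite('pics/%s0.png'%n,im[...,::-1]);print(n,C)
E
```

```text
pics
{'time_s': 0.0, 'joint_positions': array([-7.82939563e+01,  3.02777784e+01,  8.21565325e+01,  1.53780610e-03,
        6.76889916e+01, -1.02277487e+01]), 'qvel': array([-0.02532547,  0.03636666, -0.02155119,  0.05794564,  0.01927693,
       -0.0721453 ]), 'tau': array([ 2.66355328e-04, -4.40044105e+01, -1.76593941e+01,  6.31426298e-02,
        5.84447093e-02, -1.88136701e-04]), 'position': array([ 0.23334758, -0.57906699,  0.24358351]), 'tcp_rot': array([[-9.27620008e-01, -4.12313175e-04,  3.73525033e-01],
       [-3.73525039e-01,  2.11231147e-03, -9.27617692e-01],
       [-4.06532216e-04, -9.99997684e-01, -2.11343168e-03]]), 'force': array([0.98417229, 0.39802373, 0.37153771]), 'moment': array([-0.01047595, -0.02208322, -0.00158502]), 'opening': 1.0017337562784379}
scene (array([[404.31707177,   0.        , 260.26109354],
       [  0.        , 404.31707177, 197.84747527],
       [  0.        ,   0.        ,   1.        ]]), -0.14136727867334384, array([[ 0.42317323, -0.71384078,  0.55799261,  1.00052923],
       [ 0.90604148,  0.33092421, -0.26377644, -0.28461075],
       [ 0.00
[... 269 characters left out ...]
), -0.13814610519862813, array([[-0.74557067,  0.41450996, -0.52182935, -0.05390963],
       [-0.66612807, -0.44009501,  0.60215428,  0.59431259],
       [ 0.01994445,  0.79655375,  0.60423865,  0.69219291],
       [ 0.        ,  0.        ,  0.        ,  1.        ]]))
wrist (array([[291.58520773,   0.        , 250.93063812],
       [  0.        , 291.58520773, 192.33999679],
       [  0.        ,   0.        ,   1.        ]]), -0.02347041319656734, array([[ 0.37474459,  0.89951409,  0.22459051,  0.29380343],
       [-0.92712497,  0.36421014,  0.0882625 , -0.55515348],
       [-0.00240478, -0.24129937,  0.97044775,  0.38334202],
       [ 0.        ,  0.        ,  0.        ,  1.        ]]))
```

View pics/scene0.png

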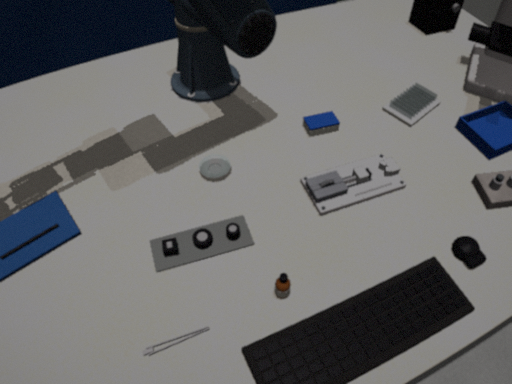

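View pics/side0.png

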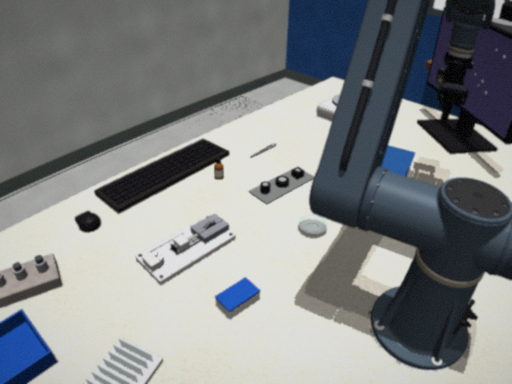

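View pics/wrist0.png

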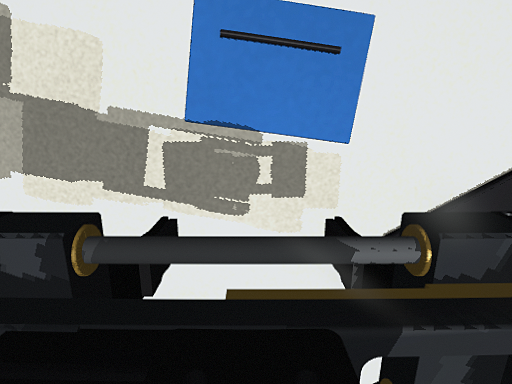

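```bash
python3 - <<'E'
from h import *
a=np.load('pics/scene0.npz');C=(a['K'],float(a['k']),a['T']);im=a['im'][...,::-1]
A=cv2.resize(im[210:270,145:260],None,fx=6.5,fy=6.5,interpolation=cv2.INTER_CUBIC)
B=cv2.resize(im[145:215,295:410],None,fx=6.5,fy=6.5,interpolation=cv2.INTER_CUBIC)
cv2.imwrite('pics/a1.png',cv2.resize(A,(750,390)));cv2.imwrite('pics/b1.png',cv2.resize(B,(750,457)))
for u,v,z in[(170,243,.028),(203,235,.024),(233,228,.03),(326,183,.036),(363,175,.04),(390,166,.036),(356,181,.016)]:print(u,v,onplane(C,u,v,z),)
P=pts(C,a['d']);
for u,v in [(170,243),(203,235),(233,228),(326,183),(363,175),(390,166)]:print(u,v,P[v,u])
E
```

```text
170 243 [ 0.52986485 -0.26621766  0.028     ]
203 235 [ 0.53721208 -0.19702938  0.024     ]
233 228 [ 0.5510632  -0.13467662  0.03      ]
326 183 [0.53066145 0.10194618 0.036     ]
363 175 [0.54853313 0.19046228 0.04      ]
390 166 [0.54929729 0.26929071 0.036     ]
356 181 [0.54162775 0.18096173 0.016     ]
170 243 [ 0.5300806  -0.26622609  0.02832281]
203 235 [ 0.53876438 -0.19732281  0.02637289]
233 228 [ 0.55280848 -0.13525882  0.0327268 ]
326 183 [0.53610144 0.09747074 0.04406084]
363 175 [0.5502313  0.18867741 0.04260078]
390 166 [0.54897825 0.26968234 0.03550772]
```

View pics/a1.png

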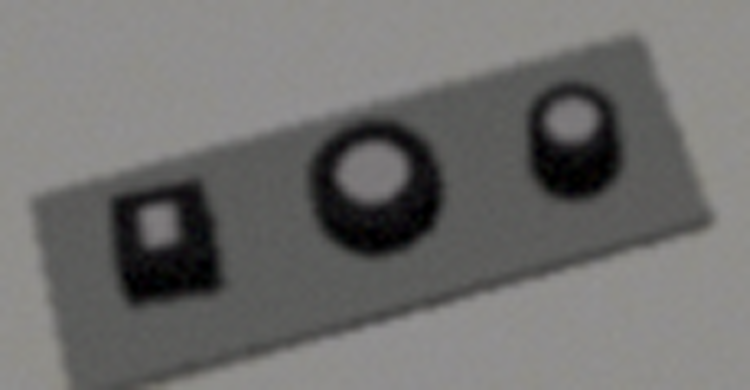

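View pics/b1.png

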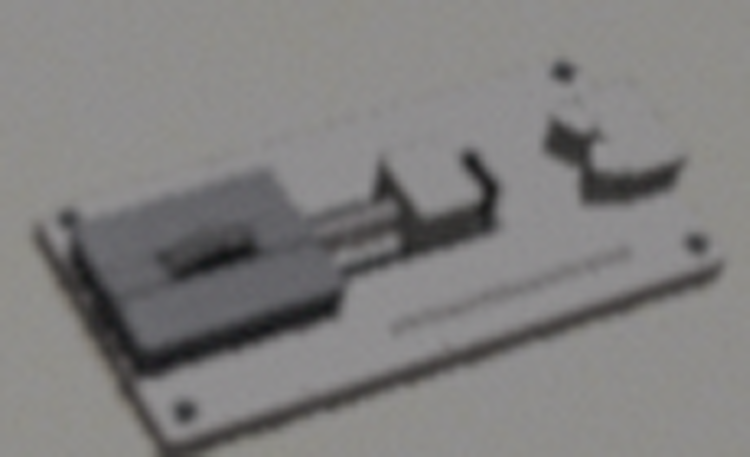

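```bash
cat >> h.py <<'E'
from scipy.spatial.transform import Rotation as Ro
def down(deg):
    a=np.radians(deg);z=np.array([np.cos(a),np.sin(a),0]);y=np.array([0,0,-1.]);return np.stack([np.cross(y,z),y,z],1)
def rel(p,deg,s=None):
    s=s or bot.read_state();R=np.array(s['tcp_rot']);
    d=R.T@(np.array(p)-s['position'])*1000;r=Ro.from_matrix(R.T@down(deg)).as_rotvec(degrees=True)
    print('rel',np.round(d,1),np.round(r,2))
E
python3 - <<'E'
from h import *
rel([.545,-.22,.22],-9)
E
```

```text
rel [-423.2   24.3 -216.8] [  0.08 -59.07  -0.07]
```

Emit:
{"name": "jog_arm", "arguments": {
  "motion": [-423,24,-217,0,-59,0,-423,24,-217,0,-59,0,-423,24,-217,0,-59,0,-423,24,-217,0,-59,0,-423,24,-217,0,-59,0,-423,24,-217,0,-59,0,-423,24,-217,0,-59,0,-423,24,-217,0,-59,0,-423,24,-217,0,-59,0,-423,24,-217,0,-59,0,-423,24,-217,0,-59,0,-423,24,-217,0,-59,0]
}}

```text
time_s: 1.65
position: [0.5442, -0.2215, 0.2206]
tcp_rot: [[-0.16, -0.0, 0.987], [-0.987, -0.0, -0.16], [0.0, -1.0, -0.0]]
force: [-0.1, 0.4, -0.1]
opening: 1.003
```

```bash
cat > shot.py <<'E'
from h import *
import sys
s=bot.read_state();n=sys.argv[1];tag=sys.argv[2];C=cam(n,s);im,d=bot.capture(n)
np.savez('pics/%s.npz'%tag,im=im,d=d,K=C[0],k=C[1],T=C[2]);cv2.imwrite('pics/%s.png'%tag,im[...,::-1])
print(s['time_s'],s['position'],s['force'],s['opening'])
E
python3 shot.py wrist w1
```

```text
1.65 [ 0.5441697  -0.22154979  0.22063939] [-0.11666127  0.44789452 -0.09410607] 1.0032909416214968
```

View pics/w1.png

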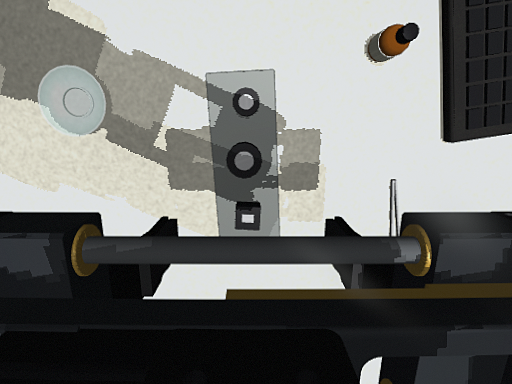

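The wrist view shows the small round mount at (246,102), the wide one at (244,160) and the square one at (248,216).

```bash
python3 - <<'E'
from h import *
a=np.load('pics/w1.npz');C=(a['K'],float(a['k']),a['T']);im=a['im']
g=cv2.cvtColor(im,cv2.COLOR_RGB2GRAY)
m=((g<60)).astype(np.uint8);m[212:]=0;m[:, :215]=0;m[:,275:]=0;m[:80]=0
for c in cv2.findContours(m,cv2.RETR_EXTERNAL,cv2.CHAIN_APPROX_NONE)[0]:
    if cv2.contourArea(c)<100: continue
    (u,v),r=cv2.minEnclosingCircle(c);print(u,v,r,cv2.boundingRect(c),onplane(C,u,v,.024),onplane(C,u,v,.032))
# steel disc
sub=g[85:120,230:262];_,t=cv2.threshold(sub,0,255,cv2.THRESH_OTSU)
mm=m[85:120,230:262]
fill=np.zeros_like(mm);cs=cv2.findContours(mm,cv2.RETR_CCOMP,cv2.CHAIN_APPROX_NONE)
for c,hh in zip(cs[0],cs[1][0]):
    M=cv2.moments(c)
    if M['m00']>30:
        u,v=230+M['m10']/M['m00'],85+M['m01']/M['m00'];print(hh,M['m00'],u,v,onplane(C,u,v,.032))
P=pts(C,a['d']);print(P[102,246],P[160,244],P[216,248],P[120,225])
s=np.load('pics/scene0.npz');Cs=(s['K'],float(s['k']),s['T'])
d=np.load('pics/side0.npz');Cd=(d['K'],float(d['k']),d['T'])
X=onplane(C,246,102,.032);print(proj(Cs,X),proj(Cd,X))
E
```

```text
247.4583282470703 208.2916717529297 12.749424934387207 (235, 201, 26, 11) [ 0.53363572 -0.25867318  0.024     ] [ 0.53411834 -0.25625175  0.032     ]
243.6939239501953 159.82699584960938 18.434696197509766 (226, 142, 37, 37) [ 0.53877295 -0.20015595  0.024     ] [ 0.53913339 -0.19912627  0.032     ]
245.44630432128906 102.07717895507812 14.009346008300781 (233, 89, 27, 28) [ 0.55119809 -0.13721115  0.024     ] [ 0.55126302 -0.13767853  0.032     ]
[ 6  4 -1 -1] 229.5 244.44952795933187 106.56499636891793 [ 0.54943779 -0.14211689  0.032     ]
[ 0.55186421 -0.13767508  0.03167167] [ 0.53906862 -0.20047218  0.02352152] [ 0.53292615 -0.26728743  0.027436  ] [ 0.52384149 -0.15237753  0.00530097]
(np.float64(231.76346893404104), np.float64(228.26109112400988)) (np.float64(265.1445523301408), np.float64(183.21588552914466))
```

```bash
python3 - <<'E'
from h import *
rel([.5515,-.1375,.032],-9)
E
```

```text
rel [-84.  188.6  -6.2] [-0.   -0.17  0.  ]
```

Emit:
{"name": "jog_arm", "arguments": {
  "motion": [-84,60,-6,0,0,0,-84,100,-6,0,0,0,-84,100,-6,0,0,0,-84,140,-6,0,0,0,-84,165,-6,0,0,0,-84,188,-6,0,0,0,-84,188,-6,0,0,0,-84,188,-6,0,0,0]
}}

```text
time_s: 2.7
position: [0.5533, -0.1378, 0.0339]
tcp_rot: [[-0.158, 0.003, 0.987], [-0.987, -0.001, -0.158], [0.001, -1.0, 0.003]]
force: [0.1, 0.5, -0.1]
opening: 0.997
```

```bash
python3 shot.py wrist w2;python3 shot.py scene s2; python3 -c "
from h import *
im=cv2.imread('pics/s2.png');cv2.imwrite('pics/s2c.png',cv2.resize(im[150:270,170:310],None,fx=5,fy=5))"
```

```text
2.7 [ 0.55330338 -0.13784637  0.03394135] [ 0.08882161  0.46611412 -0.06190811] 0.9973279151434314
2.75 [ 0.55333729 -0.13767719  0.0341073 ] [ 0.64323194 -0.12770463 -0.78274213] 1.0011852252754179
```

View pics/w2.png

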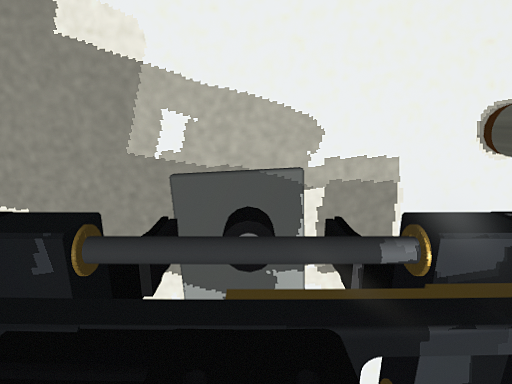

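View pics/s2c.png

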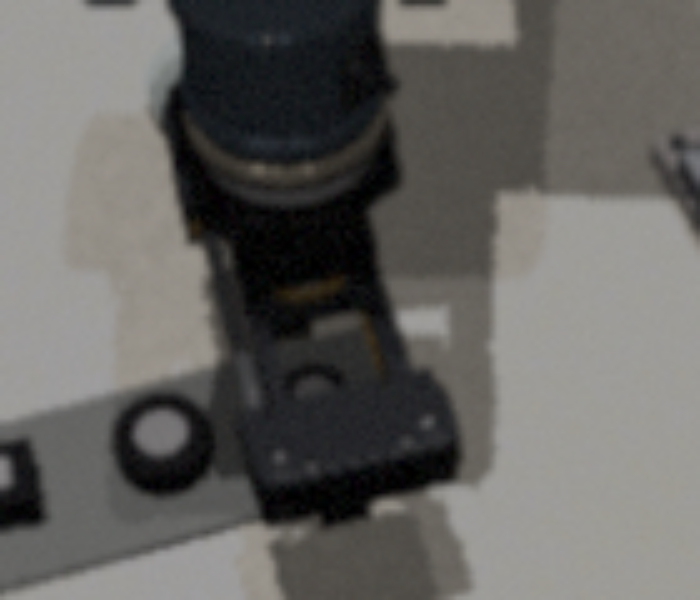

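The wrist view has the mount centred between the fingers at (248,240), so I'm closing.

Emit:
{"name": "jog_arm", "arguments": {
  "motion": [0,0,0,0,0,0,0,0,0,0,0,0,0,0,0,0,0,0,0,0,0,0,0,0,0,0,0,0,0,0,0,0,0,0,0,0,0,0,0,0,0,0,0,0,0,0,0,0],
  "gripper": 0
}}

```text
time_s: 3.8
position: [0.5521, -0.1365, 0.0325]
tcp_rot: [[-0.158, -0.0, 0.988], [-0.988, 0.0, -0.158], [-0.0, -1.0, -0.0]]
force: [-0.8, -0.1, -0.9]
opening: 0.334
```

```bash
python3 - <<'E'
from h import *
rel([.543,.08,.24],-7)
E
```

```text
rel [-212.4 -207.5  -43.1] [ 0.   -2.07 -0.  ]
```

Emit:
{"name": "jog_arm", "arguments": {
  "motion": [0,-40,0,0,0,0,0,-90,0,0,0,0,0,-140,0,0,0,0,-40,-180,-10,0,-1,0,-90,-208,-20,0,-2,0,-140,-208,-35,0,-2,0,-190,-208,-43,0,-2,0,-212,-208,-43,0,-2,0,-212,-208,-43,0,-2,0,-212,-208,-43,0,-2,0,-212,-208,-43,0,-2,0]
}}

```text
time_s: 5.18
position: [0.543, 0.0785, 0.2404]
tcp_rot: [[-0.125, -0.0, 0.992], [-0.992, -0.0, -0.125], [0.0, -1.0, -0.0]]
force: [-0.1, -0.1, 0.1]
opening: 0.335
```

```bash
python3 shot.py wrist w3; python3 -c "
from h import *
im=cv2.imread('pics/w3.png');cv2.imwrite('pics/w3c.png',cv2.resize(im[0:260,140:400],None,fx=2.3,fy=2.3,interpolation=cv2.INTER_CUBIC))"
```

```text
5.175 [0.54301365 0.07846657 0.24040134] [-0.115933   -0.13919103  0.06399428] 0.33505673913446177
```

View pics/w3c.png

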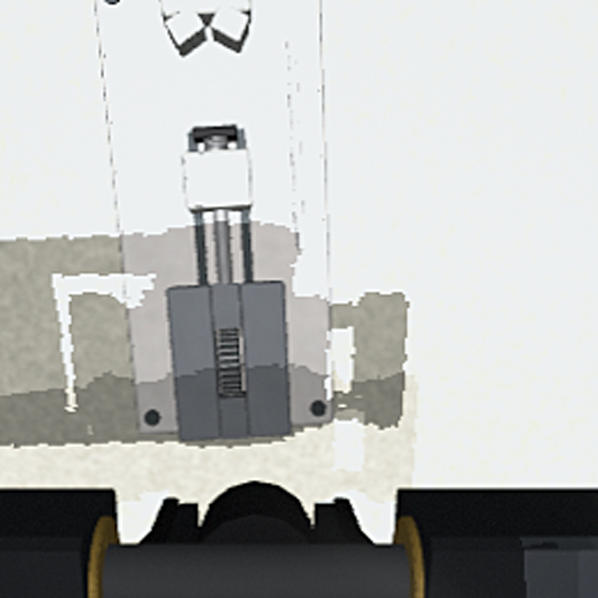

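The image shows the housing at about crop (168..292, 282..440), the wheel at (231,362), the jaw at (217,180) and the V notch at (208,25).

```bash
python3 - <<'E'
from h import *
a=np.load('pics/w3.npz');C=(a['K'],float(a['k']),a['T'])
P=pts(C,a['d'])
f=lambda x,y,z:onplane(C,140+x/2.3-.28,y/2.3-.28,z)
FL,FR,BL,BR=[f(*q,.036) for q in[(168,287),(287,282),(180,440),(292,435)]]
print(FL,FR,BL,BR)
# refine with depth: housing top points
Z=P[...,2];m=((Z>.031)&(Z<.048)).astype(np.uint8);m[195:]=0;m[:115]=0
q=P[(m>0)&(Z<.0395)];print(len(q),np.median(q[:,2]))
r=cv2.minAreaRect((q[:,:2]*1000).astype(np.float32));print(r)
for nm,lo,hi,r0,r1 in[('hous',.03,.0395,115,195),('V',.03,.042,0,30),('jaw',.036,.05,50,95)]:
    mm=(Z>lo)&(Z<hi);mm[:r0]=0;mm[r1:]=0;mm[:,:190]=0;mm[:,280:]=0
    q=P[mm];print(nm,len(q),np.median(q[:,2]),q[:,:2].min(0),q[:,:2].max(0),cv2.minAreaRect((q[:,:2]*1000).astype(np.float32)))
w=P[140:175,233:248];print('wheel',np.percentile(w[...,2],[5,50,90,99]))
for u,v in[(152,417),(318,408)]:print(f(u,v,.016))
E
```

```text
[0.50639194 0.1435103  0.036     ] [0.5657753  0.13856633 0.036     ] [0.50054294 0.06477412 0.036     ] [0.55956866 0.06017229 0.036     ]
3141 0.03546632595832372
((432.2911376953125, 116.74746704101562), (90.00091552734375, 261.78125), 83.72069549560547)
hous 3163 0.03546107003577409 [0.4991721 0.0604422] [0.56353799 0.15109374] ((531.6421508789062, 106.33063507080078), (89.36615753173828, 60.19035720825195), 86.3351058959961)
V 571 0.03551060038678916 [0.52189275 0.25107022] [0.56280135 0.27144834] ((541.5000610351562, 259.9094543457031), (18.483339309692383, 40.56984329223633), 82.37799072265625)
jaw 736 0.04142185583931213 [0.5218956  0.17673335] [0.55355283 0.21429017] ((538.1163940429688, 195.91497802734375), (36.606075286865234, 30.925085067749023), 86.1109619140625)
wheel [0.0155815  0.03592376 0.04360732 0.04521524]
[0.48419406 0.07510168 0.016     ]
[0.57604664 0.06879659 0.016     ]
```

```bash
python3 - <<'E'
from h import *
a=np.load('pics/w3.npz');C=(a['K'],float(a['k']),a['T']);s=bot.read_state()
X=onplane(C,140+255/2.3-.28,481/2.3-.28,s['position'][2]-.0005);R=np.array(s['tcp_rot']);print('arc in tool',R.T@(X-s['position'])*1000)
y=np.array([.0767,.997,0]);N=np.array([.5431,.2414,0]);
rel(N-.005*y+[0,0,.12],-4.4)
E
```

```text
arc in tool [-21.87022227   0.4969232   -0.75269677]
rel [-156.7  120.4  -20. ] [ 0.02 -2.76  0.01]
```

```bash
python3 - <<'E'
from h import *
for n in['w2','w3']:
    a=np.load('pics/%s.npz'%n);C=(a['K'],float(a['k']),a['T']);P=pts(C,a['d'])
    # camera->tool not stored; print world
    im=a['im'];cv2.imwrite('pics/%sz.png'%n,cv2.resize(im[195:285,180:320,::-1],None,fx=5,fy=5,interpolation=cv2.INTER_CUBIC))
    for v in range(205,240,4):print(n,v,P[v,250].round(4),im[v,250])
E
```

```text
w2 205 [ 0.5548 -0.1223  0.0056] [79 83 82]
w2 209 [ 0.5547 -0.1229  0.0116] [12 13 13]
w2 213 [ 0.5547 -0.1232  0.018 ] [ 9  9 11]
w2 217 [ 0.5547 -0.1232  0.0251] [11 13 13]
w2 221 [ 0.5547 -0.1228  0.0325] [20 22 20]
w2 225 [ 0.5543 -0.1256  0.0306] [24 23 26]
w2 229 [ 0.554  -0.1274  0.0317] [23 23 24]
w2 233 [ 0.5537 -0.1294  0.0322] [66 66 68]
w2 237 [ 0.5574 -0.1058  0.0945] [25 25 27]
w3 205 [5.355e-01 3.190e-02 1.000e-04] [236 233 222]
w3 209 [0.5437 0.0925 0.2149] [20 19 20]
w3 213 [0.5437 0.0926 0.2229] [13 11 11]
w3 217 [0.5437 0.0923 0.2289] [10 11 11]
w3 221 [0.5437 0.0924 0.2357] [10 13 13]
w3 225 [0.5436 0.0913 0.2386] [23 26 27]
w3 229 [0.5434 0.0895 0.2395] [24 22 24]
w3 233 [0.543  0.0866 0.2379] [24 22 25]
w3 237 [0.5462 0.1107 0.3012] [34 35 36]
```

View pics/w3z.png

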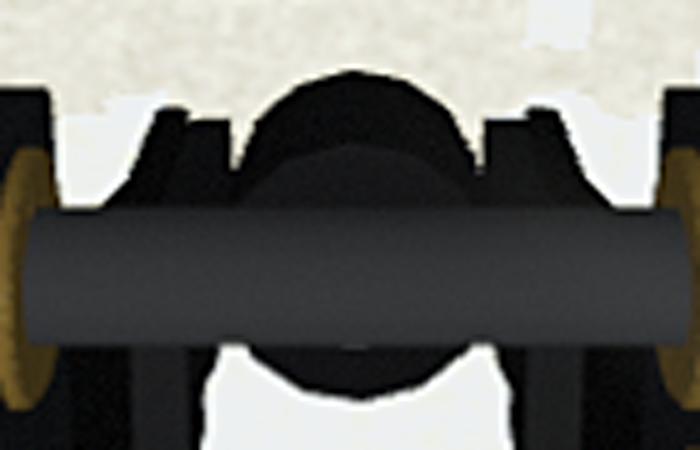

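View pics/w2z.png

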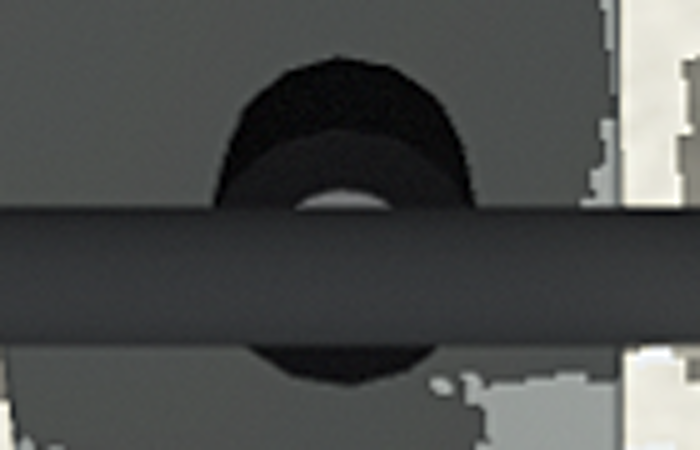

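Emit:
{"name": "jog_arm", "arguments": {
  "motion": [-50,0,-10,0,-1,0,-100,40,-20,0,-3,0,-158,80,-20,0,-3,0,-158,120,-20,0,-3,0,-158,120,-20,0,-3,0,-158,120,-20,0,-3,0]
}}

```text
time_s: 5.98
position: [0.5436, 0.238, 0.1216]
tcp_rot: [[-0.072, 0.001, 0.997], [-0.997, 0.0, -0.072], [-0.0, -1.0, 0.001]]
force: [0.7, -0.1, -0.6]
opening: 0.338
```

```bash
python3 shot.py wrist w4; python3 shot.py scene s4; python3 shot.py side d4; python3 -c "
from h import *
im=cv2.imread('pics/w4.png');cv2.imwrite('pics/w4c.png',cv2.resize(im[0:260,120:400],None,fx=2.3,fy=2.3,interpolation=cv2.INTER_CUBIC))
im=cv2.imread('pics/s4.png');cv2.imwrite('pics/s4c.png',cv2.resize(im[110:220,290:420],None,fx=5,fy=5))
im=cv2.imread('pics/d4.png');cv2.imwrite('pics/d4c.png',cv2.resize(im[180:290,120:250],None,fx=5,fy=5))"
```

```text
5.975 [0.54360412 0.23800085 0.12160809] [ 0.65139712 -0.07166433 -0.6338649 ] 0.3384059894283105
6.025 [0.54416047 0.2380108  0.12239141] [ 0.20250157 -0.60796743  0.0563662 ] 0.33182101481512305
6.075 [0.54430071 0.23804586 0.12272308] [ 0.98480156  0.88171299 -0.10085876] 0.3362962163827334
```

View pics/w4c.png

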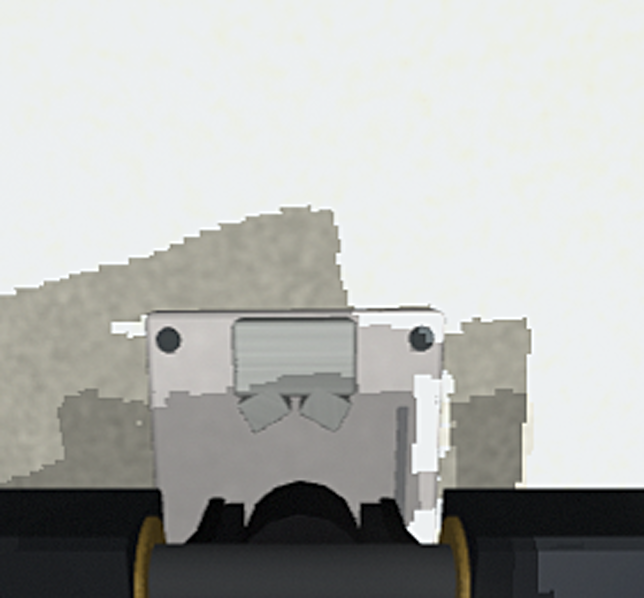

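View pics/d4c.png

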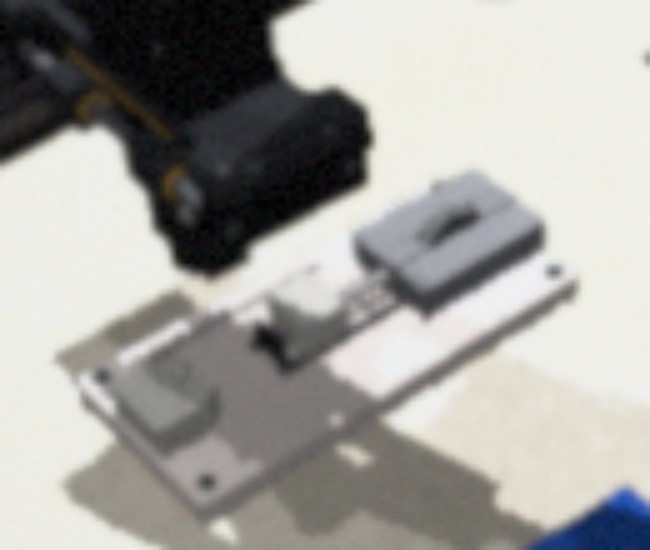

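The V stop sits at crop columns 234 to 356, the notch at (295,398), and the plate's far corners at (147,311) and (443,312).

```bash
python3 - <<'E'
from h import *
a=np.load('pics/w4.npz');C=(a['K'],float(a['k']),a['T'])
f=lambda x,y,z:onplane(C,120+x/2.3-.28,y/2.3-.28,z)
th=np.radians(-4.3);X=np.array([np.cos(th),np.sin(th)]);Y=np.array([-X[1],X[0]])
A=f(147,311,.016);B=f(443,312,.016);print('plate far',A,B,np.degrees(np.arctan2(*(B-A)[1::-1])),'nest',(A+B)[:2]/2-.05*Y)
A=f(234,318,.036);B=f(357,318,.036);print('V back',A,B,'nest',(A+B)[:2]/2-.048*Y)
A=f(264,432,.036);B=f(325,430,.036);print('V tips',A,B,'nest from y74',(A+B)[:2]/2-.009*Y)
A=f(168,340,.016);B=f(421,339,.016);print('screws',A,B,np.degrees(np.arctan2(*(B-A)[1::-1])))
P=pts(C,a['d']);Z=P[...,2]
mm=(Z>.03)&(Z<.042);mm[195:]=0;q=P[mm];q=q[(abs(q[:,0]-.543)<.04)];c=q[:,:2]@np.stack([X,Y],1);print(len(q),np.percentile(c,[1,99],axis=0))
print(rel(np.r_[np.array([.5438,.2414])-.004*Y,.0425],-4.3))
E
```

```text
plate far [0.4915058  0.29512542 0.016     ] [0.59781822 0.28719749 0.016     ] -4.264765344885112 nest [0.54091308 0.2413022 ]
V back [0.52455181 0.29143712 0.036     ] [0.56519123 0.28854202 0.036     ] nest [0.54127255 0.24212468]
V tips [0.53120068 0.25210651 0.036     ] [0.55223014 0.25131132 0.036     ] nest from y74 [0.5410406  0.24273425]
screws [0.49783912 0.28426184 0.016     ] [0.58961007 0.27808017 0.016     ] -3.853607444215625
2276 [[0.50057631 0.29328241]
 [0.54112178 0.32913824]]
rel [ 0.9 80.3 -1. ] [-0.22  0.14 -0.07]
None
```

```bash
python3 - <<'E'
from h import *
rel([.5412,.2382,.044],-4.2)
E
```

```text
rel [ 0.2 78.8 -3.3] [-0.22  0.04 -0.07]
```

Emit:
{"name": "jog_arm", "arguments": {
  "motion": [0,25,-3,0,0,0,0,45,-3,0,0,0,0,60,-3,0,0,0,0,72,-3,0,0,0,0,72,-3,0,0,0,0,72,-3,0,0,0,0,72,-3,0,0,0]
}}

```text
time_s: 7.0
position: [0.5402, 0.2392, 0.0492]
tcp_rot: [[-0.071, 0.001, 0.997], [-0.997, 0.0, -0.071], [-0.0, -1.0, 0.001]]
force: [-0.4, 0.4, 1.4]
opening: 0.339
```

```bash
python3 shot.py wrist w5; python3 -c "
from h import *
rel([.5412,.2382,.043],-4.2)
im=cv2.imread('pics/w5.png');cv2.imwrite('pics/w5c.png',cv2.resize(im[100:300,120:400],None,fx=2.5,fy=2.5,interpolation=cv2.INTER_CUBIC))"
```

```text
7.0 [0.54015027 0.23921183 0.04919122] [-0.39670952  0.37052236  1.39031457] 0.338570387906477
rel [0.9 6.2 1.2] [-0.07  0.14 -0.02]
```

View pics/w5c.png

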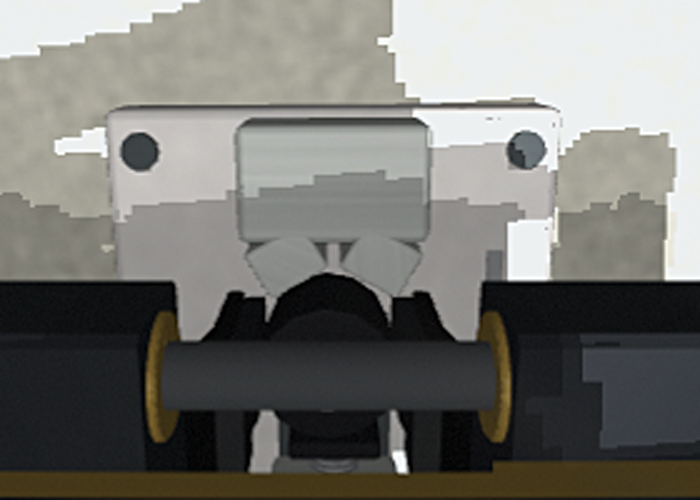

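Mount centre is at crop column 330 and the V at 334, so they are aligned. Lowering the last 6 mm.

Emit:
{"name": "jog_arm", "arguments": {
  "motion": [1,3,1,0,0,0,1,5,1,0,0,0,1,6,1,0,0,0,1,6,1,0,0,0,1,6,1,0,0,0,1,6,1,0,0,0]
}}

```text
time_s: 7.8
position: [0.5406, 0.238, 0.0425]
tcp_rot: [[-0.071, 0.0, 0.997], [-0.997, 0.0, -0.071], [-0.0, -1.0, 0.0]]
force: [0.3, 0.2, -1.6]
opening: 0.337
```

Emit:
{"name": "jog_arm", "arguments": {
  "motion": [0,0,0,0,0,0,0,0,0,0,0,0,0,0,0,0,0,0,0,0,0,0,0,0,0,0,0,0,0,0],
  "gripper": 0.75
}}

```text
time_s: 8.43
position: [0.5406, 0.238, 0.0426]
tcp_rot: [[-0.071, 0.0, 0.997], [-0.997, 0.0, -0.071], [-0.0, -1.0, 0.0]]
force: [-0.3, 0.4, -0.3]
opening: 0.732
```

Emit:
{"name": "jog_arm", "arguments": {
  "motion": [0,-20,0,0,0,0,0,-50,0,0,0,0,0,-90,0,0,0,0,40,-130,0,0,0,0,90,-140,0,0,0,0,100,-140,0,0,0,0,100,-140,0,0,0,0,100,-140,0,0,0,0],
  "gripper": 0
}}

```text
time_s: 9.43
position: [0.5332, 0.1392, 0.1819]
tcp_rot: [[-0.07, -0.001, 0.998], [-0.998, 0.0, -0.07], [-0.0, -1.0, -0.001]]
force: [-0.3, -0.2, 0.1]
opening: 0.012
```

```bash
python3 shot.py wrist w6; python3 shot.py side d6; python3 -c "
from h import *
im=cv2.imread('pics/w6.png');cv2.imwrite('pics/w6c.png',cv2.resize(im[0:260,120:400],None,fx=2.3,fy=2.3,interpolation=cv2.INTER_CUBIC))
im=cv2.imread('pics/d6.png');cv2.imwrite('pics/d6c.png',cv2.resize(im[180:290,120:250],None,fx=5,fy=5))"
```

```text
9.425 [0.53321073 0.1391625  0.18189612] [-0.2947857  -0.15858175  0.13966146] 0.012203027068632877
9.475 [0.5332263  0.13930388 0.18188003] [0.71091692 0.2452123  0.07488805] 0.012225839179346915
```

View pics/w6c.png

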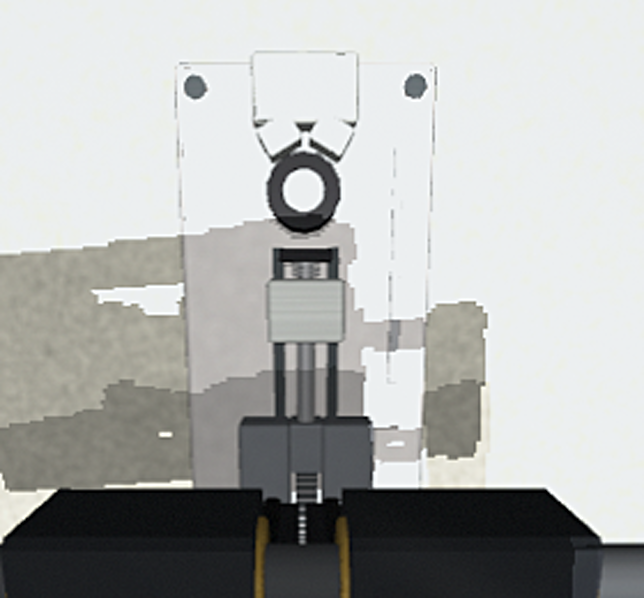

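View pics/d6c.png

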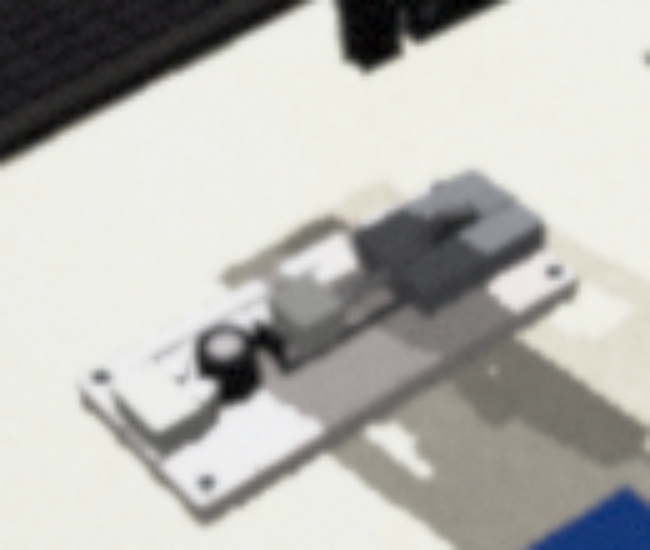

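The mount stands upright against the V, centred, at crop (304,190). The jaw pad front is at about row 248. Next I measure the gap and go above the wheel.

```bash
python3 - <<'E'
from h import *
a=np.load('pics/w6.npz');C=(a['K'],float(a['k']),a['T'])
f=lambda x,y,z:onplane(C,120+x/2.3-.28,y/2.3-.28,z)
th=np.radians(-4.2);X=np.array([np.cos(th),np.sin(th)]);Y=np.array([-X[1],X[0]])
A=f(178,63,.016);B=f(436,66,.016);N1=(A+B)[:2]/2-.05*Y
A=f(252,53,.036);B=f(358,53,.036);N2=(A+B)[:2]/2-.048*Y
A=f(240,418,.036);B=f(373,418,.036);N3=(A+B)[:2]/2+.1*Y
print('nest',N1,N2,N3,'slot',N2-.14*Y,N3-.14*Y)
N=(N1+N2+N3)/3;cf=lambda p:((p[:2]-N)@X*1e3,65+(p[:2]-N)@Y*1e3)
print('mount disc',cf(f(304,190,.042)),'jaw back/front',cf(f(306,342,.042)),cf(f(306,280,.042)),'padfront',cf(f(306,248,.036)))
print(cf(f(306,475,.044)))
P=pts(C,a['d'])
rel(np.r_[N-.147*Y,.075],-4.2)
E
```

```text
nest [0.54156859 0.23994085] [0.54066412 0.24036955] [0.54238994 0.24425642] slot [0.53041077 0.10074552] [0.5321366  0.10463239]
mount disc (np.float64(-0.9350785464158701), np.float64(60.80301428761792)) jaw back/front (np.float64(0.19826121859808263), np.float64(1.2073410169794982)) (np.float64(0.05279240798940862), np.float64(26.22750257654799)) padfront (np.float64(0.013830618974255901), np.float64(38.98414825023074))
(np.float64(0.5197624097454089), np.float64(-55.66708196243215))
rel [ 44.5 106.9   0.8] [ 0.06  0.22 -0.01]
```

Emit:
{"name": "jog_arm", "arguments": {
  "motion": [30,30,1,0,0,0,44,60,1,0,0,0,44,85,1,0,0,0,44,105,1,0,0,0,44,107,1,0,0,0,44,107,1,0,0,0,44,107,1,0,0,0,44,107,1,0,0,0]
}}

```text
time_s: 10.52
position: [0.5319, 0.0944, 0.0763]
tcp_rot: [[-0.071, 0.002, 0.997], [-0.997, -0.0, -0.071], [-0.0, -1.0, 0.002]]
force: [-0.6, 0.2, -0.1]
opening: 0.004
```

```bash
python3 shot.py scene s7; python3 shot.py side d7; python3 -c "
from h import *
im=cv2.imread('pics/s7.png');A=cv2.resize(im[130:210,290:390],None,fx=4,fy=4,interpolation=cv2.INTER_CUBIC)
im=cv2.imread('pics/d7.png');B=cv2.resize(im[190:270,160:260],None,fx=4,fy=4,interpolation=cv2.INTER_CUBIC);cv2.imwrite('pics/c7.png',np.hstack([A,B]))"
```

```text
10.525 [0.53185871 0.0944063  0.07634693] [-0.60248212  0.18396683 -0.06390279] 0.003834781167759874
10.575 [0.53177093 0.09435744 0.07625141] [-0.87944905 -0.34410371 -0.12088796] 0.004505217138670777
```

View pics/c7.png

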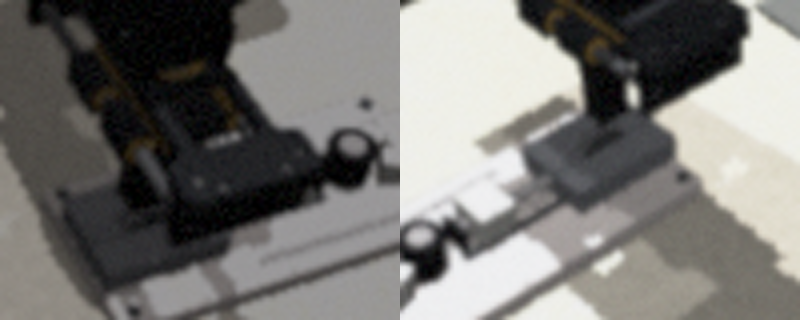

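The fingers hang over the rear part of the wheel slot, so I start feeling downward.

Emit:
{"name": "jog_arm", "arguments": {
  "motion": [0,2,0,0,0,0,0,4,0,0,0,0,0,4,0,0,0,0,0,4,0,0,0,0]
}}

```text
time_s: 11.12
position: [0.5313, 0.0943, 0.0715]
tcp_rot: [[-0.071, -0.0, 0.997], [-0.997, -0.0, -0.071], [0.0, -1.0, -0.0]]
force: [0.2, -0.7, -0.1]
opening: 0.01
```

Emit:
{"name": "jog_arm", "arguments": {
  "motion": [0,0.5,0,0,0,0,0,1,0,0,0,0,0,1,0,0,0,0]
}}

```text
time_s: 11.5
position: [0.5313, 0.0943, 0.0705]
tcp_rot: [[-0.071, -0.0, 0.997], [-0.997, -0.0, -0.071], [0.0, -1.0, -0.0]]
force: [-0.3, 0.1, 1.0]
opening: 0.005
```

Emit:
{"name": "jog_arm", "arguments": {
  "motion": [0,0.5,0,0,0,0,0,0.5,0,0,0,0]
}}

```text
time_s: 11.75
position: [0.5313, 0.0943, 0.07]
tcp_rot: [[-0.071, -0.0, 0.997], [-0.997, 0.0, -0.071], [-0.0, -1.0, -0.0]]
force: [-0.8, 0.7, -0.3]
opening: 0.002
```

Emit:
{"name": "jog_arm", "arguments": {
  "motion": [0,0.5,0,0,0,0,0,0.5,0,0,0,0]
}}

```text
time_s: 12.0
position: [0.5314, 0.0943, 0.0695]
tcp_rot: [[-0.071, -0.0, 0.997], [-0.997, 0.0, -0.071], [-0.0, -1.0, -0.0]]
force: [0.6, -0.3, 0.8]
opening: 0.008
```

Emit:
{"name": "jog_arm", "arguments": {
  "motion": [0,0.5,0,0,0,0,0,0.5,0,0,0,0]
}}

```text
time_s: 12.25
position: [0.5314, 0.0943, 0.069]
tcp_rot: [[-0.071, -0.0, 0.997], [-0.997, -0.0, -0.071], [0.0, -1.0, -0.0]]
force: [0.5, 0.3, 0.9]
opening: 0.002
```

Emit:
{"name": "jog_arm", "arguments": {
  "motion": [0,0.5,0,0,0,0,0,0.5,0,0,0,0]
}}

```text
time_s: 12.5
position: [0.5313, 0.0943, 0.0685]
tcp_rot: [[-0.071, -0.0, 0.997], [-0.997, -0.0, -0.071], [0.0, -1.0, -0.0]]
force: [0.3, 0.1, -0.3]
opening: 0.005
```

Emit:
{"name": "jog_arm", "arguments": {
  "motion": [0,0.5,0,0,0,0,0,0.5,0,0,0,0]
}}

```text
time_s: 12.75
position: [0.5313, 0.0943, 0.068]
tcp_rot: [[-0.071, -0.0, 0.997], [-0.997, 0.0, -0.071], [0.0, -1.0, -0.0]]
force: [-0.8, -0.5, -0.7]
opening: 0.003
```

Emit:
{"name": "jog_arm", "arguments": {
  "motion": [0,0.5,0,0,0,0,0,0.5,0,0,0,0]
}}

```text
time_s: 13.0
position: [0.5313, 0.0943, 0.0675]
tcp_rot: [[-0.071, -0.0, 0.997], [-0.997, 0.0, -0.071], [-0.0, -1.0, -0.0]]
force: [0.4, 0.1, -0.2]
opening: 0.007
```

Emit:
{"name": "jog_arm", "arguments": {
  "motion": [0,0.5,0,0,0,0,0,0.5,0,0,0,0]
}}

```text
time_s: 13.25
position: [0.5314, 0.0943, 0.067]
tcp_rot: [[-0.071, -0.0, 0.997], [-0.997, -0.0, -0.071], [0.0, -1.0, -0.0]]
force: [-0.4, 0.8, -0.2]
opening: 0.004
```

Emit:
{"name": "jog_arm", "arguments": {
  "motion": [0,0.5,0,0,0,0,0,0.5,0,0,0,0]
}}

```text
time_s: 13.5
position: [0.5314, 0.0943, 0.0667]
tcp_rot: [[-0.071, 0.0, 0.997], [-0.997, -0.0, -0.071], [-0.0, -1.0, 0.0]]
force: [-1.3, 0.1, 1.1]
opening: 0.005
```

Emit:
{"name": "jog_arm", "arguments": {
  "motion": [0,0.3,0,0,0,0,0,0.3,0,0,0,0]
}}

```text
time_s: 13.75
position: [0.5314, 0.0943, 0.0666]
tcp_rot: [[-0.071, 0.0, 0.997], [-0.997, -0.0, -0.071], [-0.0, -1.0, 0.0]]
force: [-1.3, 0.5, 5.1]
opening: 0.002
```

Contact shows about 5 N with the tip at about z 44.6 mm. A short drag first to see how the force behaves.

Emit:
{"name": "jog_arm", "arguments": {
  "motion": [-1,0.1,0,0,0,0,-2,0.1,0,0,0,0,-3,0.1,0,0,0,0,-4,0.1,0,0,0,0]
}}

```text
time_s: 14.25
position: [0.5317, 0.0979, 0.0666]
tcp_rot: [[-0.071, 0.0, 0.998], [-0.998, -0.001, -0.071], [0.001, -1.0, 0.0]]
force: [-1.1, -1.3, 6.0]
opening: 0.006
```

Emit:
{"name": "jog_arm", "arguments": {
  "motion": [-1.5,0,0,0,0,0,-3,0,0,0,0,0,-4.5,0,0,0,0,0,-6,0,0,0,0,0]
}}

```text
time_s: 14.75
position: [0.5321, 0.1039, 0.0664]
tcp_rot: [[-0.071, 0.0, 0.998], [-0.998, -0.001, -0.071], [0.001, -1.0, 0.0]]
force: [-0.6, -1.6, 4.7]
opening: 0.002
```

Emit:
{"name": "jog_arm", "arguments": {
  "motion": [-1.5,0.1,0,0,0,0,-3,0.1,0,0,0,0,-4.5,0.1,0,0,0,0,-6,0.1,0,0,0,0]
}}

```text
time_s: 15.25
position: [0.5325, 0.1101, 0.0662]
tcp_rot: [[-0.071, -0.0, 0.997], [-0.997, -0.0, -0.071], [0.0, -1.0, -0.0]]
force: [-1.5, -1.4, 4.8]
opening: 0.002
```

```bash
python3 shot.py wrist w8; python3 -c "
from h import *
im=cv2.imread('pics/w8.png');cv2.imwrite('pics/w8c.png',cv2.resize(im[0:260,120:400],None,fx=2.3,fy=2.3,interpolation=cv2.INTER_CUBIC))"
```

```text
15.25 [0.53246595 0.11010735 0.06621702] [-1.47709352 -1.40374134  4.7652444 ] 0.0023713348699219345
```

View pics/w8c.png

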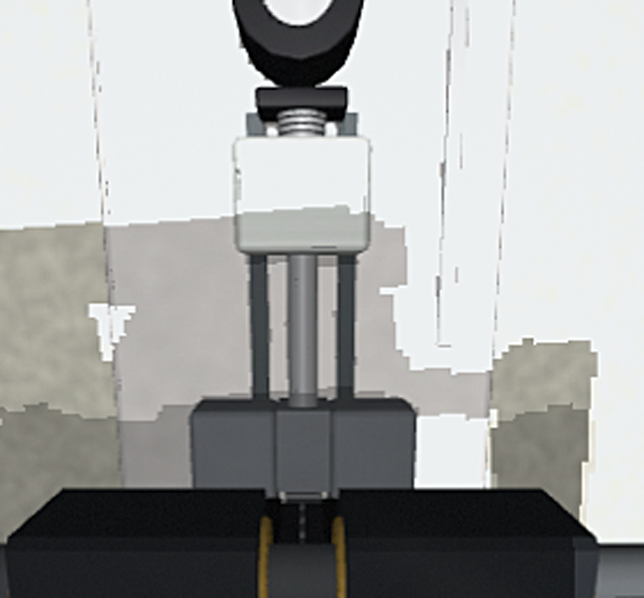

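```bash
cat > jaw.py <<'E'
from h import *
import sys
n=sys.argv[1];rows=[float(x) for x in sys.argv[2:]] # jawback, jawfront, padfront, housingfront (crop2.3 rows)
a=np.load('pics/%s.npz'%n);C=(a['K'],float(a['k']),a['T'])
f=lambda x,y,z:onplane(C,120+x/2.3-.28,y/2.3-.28,z)
Y=np.array([.0732,.9973]);y=[f(302,r,z)[:2]@Y*1e3 for r,z in zip(rows,[.042,.042,.036,.036])]
print('rel housing front(-35): jawback %.1f jawfront %.1f padfront %.1f'%tuple(v-y[3]-35 for v in y[:3]))
P=pts(C,a['d']);
for r in range(40,106,8):print(r,(P[r,251][:2]@Y*1e3-y[3]-35).round(1),(P[r,251][2]*1e3).round(1))
E
python3 jaw.py w8 248 138 90 402; python3 jaw.py w6 342 280 248 418|head -1
```

```text
rel housing front(-35): jawback 2.9 jawfront 27.1 padfront 38.6
40 38.3 34.8
48 34.9 32.4
56 30.6 33.1
64 25.1 41.4
72 21.2 40.6
80 17.1 41.2
88 12.9 42.8
96 8.9 41.9
104 4.8 41.5
rel housing front(-35): jawback -1.6 jawfront 23.4 padfront 36.2
```

Emit:
{"name": "jog_arm", "arguments": {
  "motion": [0,-5,0,0,0,0,8,-5,0,0,0,0,16,-5,0,0,0,0,16,-3,0,0,0,0,16,-0.8,0,0,0,0,16,-0.4,0,0,0,0,16,-0.4,0,0,0,0]
}}

```text
time_s: 16.18
position: [0.5313, 0.0944, 0.0664]
tcp_rot: [[-0.071, -0.0, 0.997], [-0.997, 0.0, -0.071], [-0.0, -1.0, -0.0]]
force: [-0.5, 0.1, -0.9]
opening: 0.007
```

Emit:
{"name": "jog_arm", "arguments": {
  "motion": [0,0.4,0,0,0,0,0,0.4,0,0,0,0,-1,0.5,0,0,0,0]
}}

```text
time_s: 16.55
position: [0.5314, 0.0951, 0.0662]
tcp_rot: [[-0.071, 0.0, 0.997], [-0.997, -0.0, -0.071], [0.0, -1.0, 0.0]]
force: [-1.0, -2.0, 3.7]
opening: 0.008
```

Emit:
{"name": "jog_arm", "arguments": {
  "motion": [-1.5,0.2,0,0,0,0,-3,0.2,0,0,0,0,-4.5,0.2,0,0,0,0,-6,0.2,0,0,0,0]
}}

```text
time_s: 17.05
position: [0.5319, 0.1013, 0.066]
tcp_rot: [[-0.071, 0.0, 0.997], [-0.997, -0.0, -0.071], [0.0, -1.0, 0.0]]
force: [-0.4, -2.3, 5.1]
opening: 0.006
```

Emit:
{"name": "jog_arm", "arguments": {
  "motion": [-1.5,0.1,0,0,0,0,-3,0.1,0,0,0,0,-4.5,0.1,0,0,0,0,-6,0.1,0,0,0,0,-7.5,0.1,0,0,0,0,-8.5,0.1,0,0,0,0]
}}

```text
time_s: 17.8
position: [0.5324, 0.1098, 0.0656]
tcp_rot: [[-0.071, -0.0, 0.997], [-0.997, -0.0, -0.071], [0.0, -1.0, -0.0]]
force: [-1.1, -1.9, 3.9]
opening: 0.008
```

```bash
python3 shot.py wrist w9; python3 -c "
from h import *
im=cv2.imread('pics/w9.png');cv2.imwrite('pics/w9c.png',cv2.resize(im[0:260,120:400],None,fx=2.3,fy=2.3,interpolation=cv2.INTER_CUBIC))"
```

```text
17.8 [0.53241322 0.10982441 0.06556611] [-1.06528518 -1.85337891  3.86138   ] 0.007600979967977966
```

View pics/w9c.png

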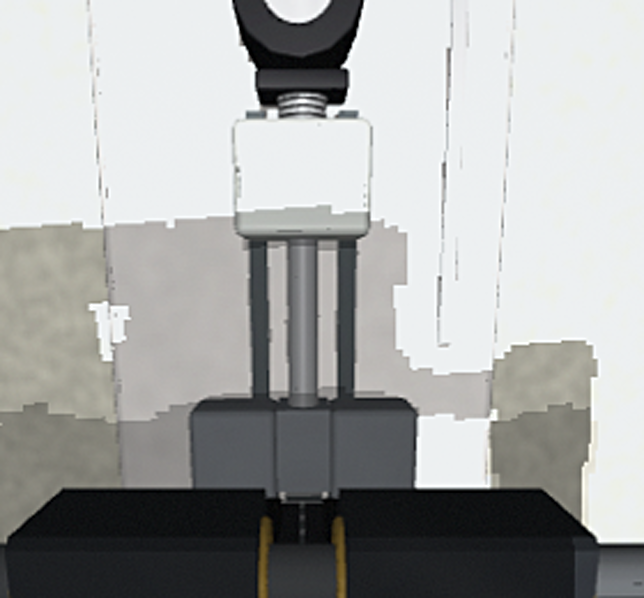

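The jaw moved about 3.6 mm in this stroke (its rear edge went from row 250 to 236) and the mount has not moved. On to the third stroke.

Emit:
{"name": "jog_arm", "arguments": {
  "motion": [0,-5,0,0,0,0,8,-5,0,0,0,0,15.5,-5,0,0,0,0,15.5,-3,0,0,0,0,15.5,-0.8,0,0,0,0,15.5,-0.3,0,0,0,0,15.5,0,0,0,0,0]
}}

```text
time_s: 18.73
position: [0.5312, 0.0943, 0.0656]
tcp_rot: [[-0.071, -0.0, 0.998], [-0.998, -0.0, -0.071], [0.0, -1.0, -0.0]]
force: [-0.0, -0.2, 2.7]
opening: 0.004
```

Emit:
{"name": "jog_arm", "arguments": {
  "motion": [0,0.3,0,0,0,0,-1.5,0.4,0,0,0,0,-3,0.4,0,0,0,0,-4.5,0.4,0,0,0,0]
}}

```text
time_s: 19.23
position: [0.5315, 0.0989, 0.0654]
tcp_rot: [[-0.071, -0.0, 0.997], [-0.997, -0.0, -0.071], [0.0, -1.0, -0.0]]
force: [-1.1, -2.3, 4.4]
opening: 0.003
```

Emit:
{"name": "jog_arm", "arguments": {
  "motion": [-1.5,0.2,0,0,0,0,-3,0.2,0,0,0,0,-4.5,0.2,0,0,0,0,-6,0.2,0,0,0,0]
}}

```text
time_s: 19.73
position: [0.5319, 0.1049, 0.0652]
tcp_rot: [[-0.071, -0.0, 0.997], [-0.997, -0.0, -0.071], [0.0, -1.0, -0.0]]
force: [-0.9, -2.1, 5.2]
opening: 0.005
```

Emit:
{"name": "jog_arm", "arguments": {
  "motion": [-1.5,0.1,0,0,0,0,-3,0.1,0,0,0,0,-4.5,0.1,0,0,0,0,-5.5,0.1,0,0,0,0]
}}

```text
time_s: 20.23
position: [0.5323, 0.1103, 0.065]
tcp_rot: [[-0.071, -0.0, 0.997], [-0.997, -0.0, -0.071], [0.0, -1.0, -0.0]]
force: [-2.5, -1.5, 4.0]
opening: 0.004
```

```bash
python3 shot.py wrist w10; python3 -c "
from h import *
im=cv2.imread('pics/w10.png');cv2.imwrite('pics/w10c.png',cv2.resize(im[0:260,120:400],None,fx=2.3,fy=2.3,interpolation=cv2.INTER_CUBIC))"
```

```text
20.225 [0.53230004 0.11033852 0.06504608] [-2.45203283 -1.53093565  4.02949305] 0.003715268336850634
```

View pics/w10c.png

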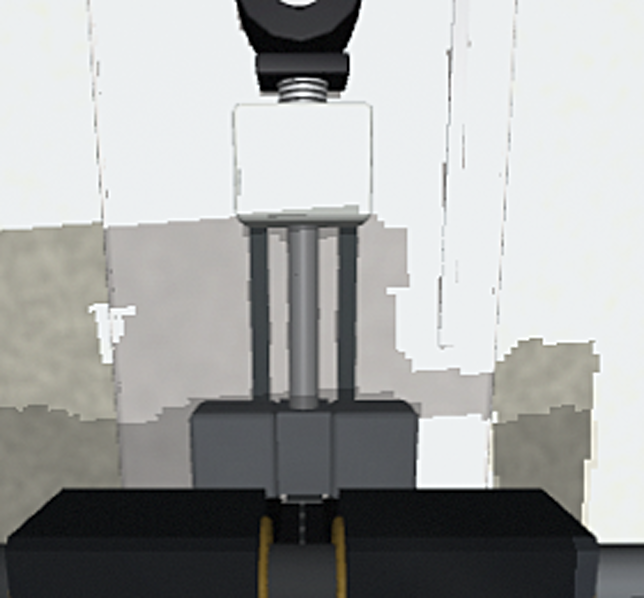

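The jaw advanced again (rear edge now at row 222), and the mount has moved with it towards the V. The fourth stroke should press the pad.

Emit:
{"name": "jog_arm", "arguments": {
  "motion": [0,-5,0,0,0,0,8,-5,0,0,0,0,16,-5,0,0,0,0,16,-3,0,0,0,0,16,-0.8,0,0,0,0,16,-0.3,0,0,0,0,16,0,0,0,0,0]
}}

```text
time_s: 21.15
position: [0.5313, 0.0942, 0.0651]
tcp_rot: [[-0.07, -0.0, 0.998], [-0.998, -0.0, -0.07], [0.0, -1.0, -0.0]]
force: [-1.8, -0.7, 3.9]
opening: 0.003
```

Emit:
{"name": "jog_arm", "arguments": {
  "motion": [0,0.3,0,0,0,0,-1.5,0.4,0,0,0,0,-3,0.4,0,0,0,0,-4.5,0.4,0,0,0,0]
}}

```text
time_s: 21.65
position: [0.5317, 0.0986, 0.0651]
tcp_rot: [[-0.071, 0.0, 0.998], [-0.998, -0.0, -0.071], [0.0, -1.0, 0.0]]
force: [-0.8, -2.2, 3.8]
opening: 0.002
```

Emit:
{"name": "jog_arm", "arguments": {
  "motion": [-1.5,0.2,0,0,0,0,-3,0.2,0,0,0,0,-4.5,0.2,0,0,0,0,-6,0.2,0,0,0,0]
}}

```text
time_s: 22.15
position: [0.5321, 0.1045, 0.065]
tcp_rot: [[-0.07, 0.0, 0.998], [-0.998, -0.001, -0.07], [0.001, -1.0, 0.0]]
force: [-1.6, -2.9, 6.9]
opening: 0.009
```

```bash
python3 shot.py wrist w11; python3 -c "
from h import *
L=[]
for n in('w8','w9','w10','w11'):
    im=cv2.imread('pics/%s.png'%n);L.append(cv2.resize(im[0:110,215:290],(195,572),interpolation=cv2.INTER_CUBIC)[:, :195])
cv2.imwrite('pics/c11.png',np.hstack(L))"
```

```text
22.15 [0.53207921 0.10449448 0.06502433] [-1.58091207 -2.85637058  6.86832967] 0.008993750656033767
```

View pics/c11.png

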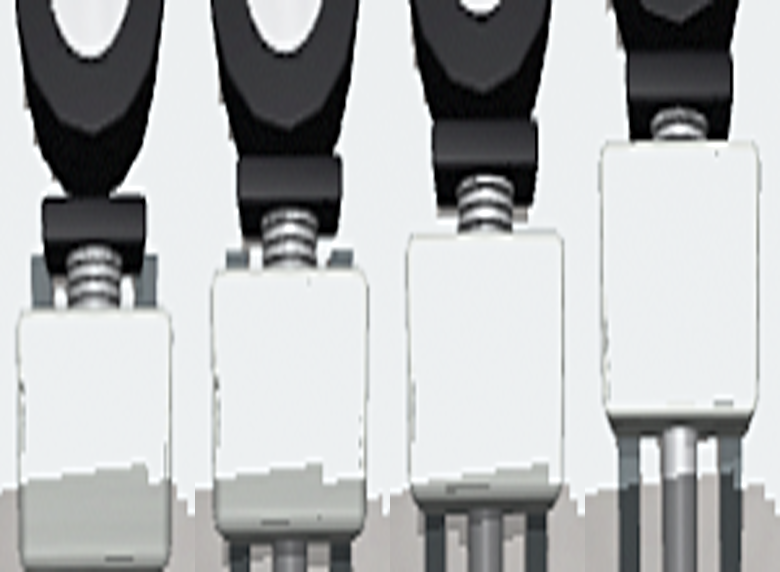

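```bash
python3 - <<'E'
from h import *
Y=np.array([.0732,.9973])
for n,p,j in(('w8',197,310),('w9',155,270),('w10',118,235),('w11',50,142)):
    a=np.load('pics/%s.npz'%n);C=(a['K'],float(a['k']),a['T'])
    g=lambda r,z:onplane(C,250,r/5.2-.4,z)[:2]@Y*1e3
    print(n,'jawfront',g(j,.042).round(2),[round(g(p,z)-g(j,.042),2) for z in(.034,.037,.040)])
E
```

```text
w8 jawfront 245.03 [np.float64(12.46), np.float64(11.71), np.float64(10.96)]
w9 jawfront 248.36 [np.float64(12.69), np.float64(11.87), np.float64(11.04)]
w10 jawfront 251.96 [np.float64(12.91), np.float64(12.02), np.float64(11.14)]
w11 jawfront 254.49 [np.float64(10.78), np.float64(9.79), np.float64(8.79)]
```

The pad is pressed about 2.2 mm. The target is about 3.1 mm, which is roughly 4 mm more of rim.

Emit:
{"name": "jog_arm", "arguments": {
  "motion": [-1,0,0,0,0,0,-2,0,0,0,0,0,-3,0,0,0,0,0,-4,0,0,0,0,0,-4,0,0,0,0,0]
}}

```text
time_s: 22.82
position: [0.5324, 0.1085, 0.0651]
tcp_rot: [[-0.07, 0.0, 0.998], [-0.998, -0.001, -0.07], [0.001, -1.0, 0.0]]
force: [-1.0, -2.9, 7.9]
opening: 0.009
```

Emit:
{"name": "jog_arm", "arguments": {
  "motion": [0,-3,0,0,0,0,0,-15,0,0,0,0,0,-50,0,0,0,0,0,-100,0,0,0,0,30,-100,0,0,0,0,30,-100,0,0,0,0,30,-100,0,0,0,0,30,-100,0,0,0,0]
}}

```text
time_s: 23.82
position: [0.5299, 0.0795, 0.1639]
tcp_rot: [[-0.07, -0.001, 0.998], [-0.998, 0.0, -0.07], [-0.0, -1.0, -0.001]]
force: [-0.3, -0.5, -0.8]
opening: 0.004
```

```bash
python3 shot.py wrist w12; python3 shot.py side d12; python3 -c "
from h import *
im=cv2.imread('pics/w12.png');cv2.imwrite('pics/w12c.png',cv2.resize(im[0:150,190:310],None,fx=4,fy=4,interpolation=cv2.INTER_CUBIC))
im=cv2.imread('pics/d12.png');cv2.imwrite('pics/d12c.png',cv2.resize(im[180:290,120:250],None,fx=5,fy=5))"
```

```text
23.825 [0.5299037  0.07947903 0.16388033] [-0.29669287 -0.54621893 -0.82268676] 0.003926651857969445
23.875 [0.52994778 0.07945232 0.16384063] [-0.87224092  0.73831179  0.29376641] 0.004482440645756301
```

View pics/w12c.png

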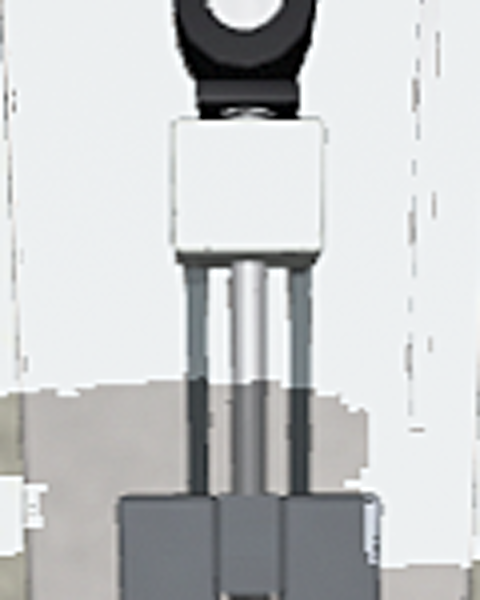

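View pics/d12c.png

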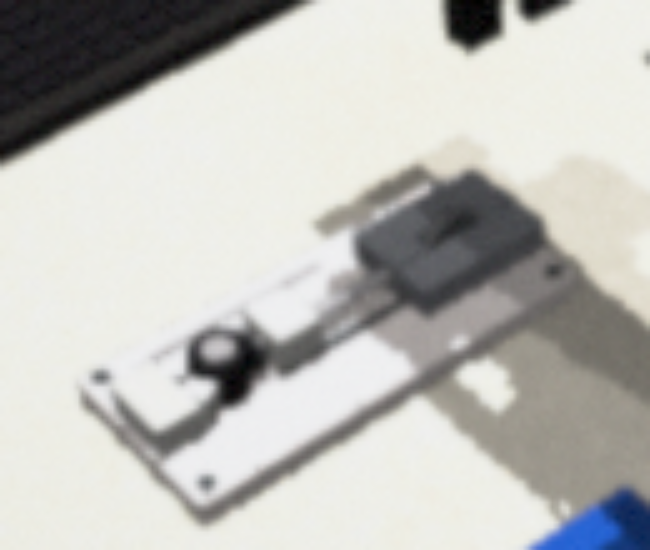

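The mount stands and the spring looks short. One more look from the w6 pose lets me compare directly.

Emit:
{"name": "jog_arm", "arguments": {
  "motion": [-30,-18,-1,0,0,0,-60,-18,-1,0,0,0,-60,-18,-1,0,0,0,-60,-18,-1,0,0,0,-60,-18,-1,0,0,0,-60,-18,-1,0,0,0]
}}

```text
time_s: 24.68
position: [0.5335, 0.138, 0.1822]
tcp_rot: [[-0.072, -0.0, 0.997], [-0.997, -0.0, -0.072], [0.0, -1.0, -0.0]]
force: [-0.1, 0.4, -0.5]
opening: 0.005
```

```bash
python3 shot.py wrist w13; python3 -c "
from h import *
L=[]
for n in('w6','w13'):
    im=cv2.imread('pics/%s.png'%n);L.append(cv2.resize(im[10:160,220:290],(350,750),interpolation=cv2.INTER_CUBIC)[:590])
cv2.imwrite('pics/c13.png',np.hstack(L))"
```

```text
24.675 [0.53350127 0.13800751 0.18219466] [-0.05448632  0.43706447 -0.52801447] 0.005348505667449201
```

View pics/c13.png

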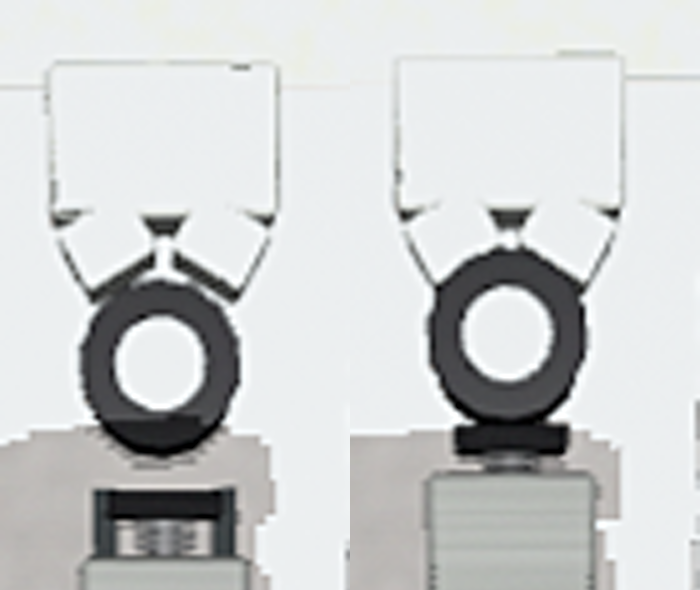

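```bash
python3 - <<'E'
from h import *
Y=np.array([.0732,.9973])
for n,p,j,m,vb in(('w6',490,560,362,62),('w13',423,473,333,57)):
    a=np.load('pics/%s.npz'%n);C=(a['K'],float(a['k']),a['T'])
    g=lambda r,z:onplane(C,250,10+r/5-.4,z)[:2]@Y*1e3
    b=g(vb,.036)
    print(n,'jawfront',round(113+g(j,.042)-b,2),'mount',round(113+g(m,.042)-b,2),[round(g(p,z)-g(j,.042),2) for z in(.034,.037,.040)])
E
```

```text
w6 jawfront 26.71 mount 61.7 [np.float64(12.91), np.float64(12.8), np.float64(12.68)]
w13 jawfront 41.47 mount 65.82 [np.float64(9.46), np.float64(9.21), np.float64(8.97)]
```

```bash
python3 -c "
from rig import bot
print(bot.read_state()['time_s'],bot.hand_in())"
```

```text
the job is handed in; nothing more can be done
24.725 None
```

I stood the small round mount in the clamp about 4 mm short of home, released it, and rolled it home with the thumbwheel. That took four fingertip strokes. I handed the job in at 24.7 s; no verdict was reported.

- **Mount:** the last wrist picture shows it upright and seated in both faces of the V. It measured y ≈ 65.8 mm in the clamp frame, against 65 mm for the nest.
- **Pad:** it is pressed in about 3.1 to 3.6 mm, against the 1.6 to 4.6 mm allowed. The picture from the wheel plus the last 4 mm of rim gave 3.1 mm, and the final picture gave 3.5 to 3.6 mm. This range is the only disagreement between checks.
- **Force on the wheel:** readings at the end of each move were 8 N or less, with about ±1 N of noise.
- **Robot and other things:** the arm was clear of everything at the end. I did not re-measure the other objects, but no move went near them apart from the grasp on the tray.

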